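Switch on the dust extractor behind the spark guard with the reach rod

TASK

The dust extractor's power lever, the one with the red handle, stands behind the spark guard and under the wire shelf. Take the bent reach rod off its rest, reach it over the guard and under the shelf, push the red lever with it all the way over to its stop, away from the robot, then lay the rod back on its rest as it lay before, leg hanging down. Touch the levers with nothing but the rod, do not bump or lean hard on the guard or shelf, and leave the grey lever and everything else on the bench as they are.

Things in the scene. Friction and masses are not known exactly. Their poses are not given: they have to be found in the camera images.
- rod: Bent reach rod, steel bar of 12 mm diameter, 0.2 to 0.33 kg, at first level on its rest, leg down. Origin: centre of its orange square sleeve (84 long x 20 x 20 mm), the place to grip. +x runs along the bar to a right-angle bend 130 mm from the origin; there the leg turns to -z, 100 mm long, to a rubber ball tip. Tail ball (20 mm) at x = -90 mm. Centre of mass 10 to 25 mm ahead of the origin.
- rod_tip (a point): Centre of the rod's black rubber ball tip (ball diameter 18 mm), at x = +130, z = -100 mm in the rod's frame.
- rest: Rod's rest, blue, fixed: base 150 (x) x 70 x 8 mm, two 12 mm thick posts at x = +60 and -60 mm, each with a 90 degree V (42 mm wide, its top 148 mm above the bench) that takes the bar. Origin: centre of underside, on the bench. The rod lies along the rest's x, bend at +x, its origin 135 mm above the rest's, sleeve between the posts (12 mm of play either way).
- station: Spark guard with a wire shelf over it, fixed. Origin on the bench, z up, x away from the robot, y along the guard. The two switches stand at x = 0, y = +60 and -60 mm. Four posts of 12 mm diameter carry the shelf at x = -100 and +85, y = +-165 mm. A level rod with its leg straight down is too tall for the gap between guard and shelf; with its bend end pitched up some 30 degrees it passes.
- guard_top (a point): Middle of the guard's yellow top rail, on its upper face, 185 mm above the bench, at x = -100 mm in the station's frame. The guard is a clear upright panel 330 mm wide along y, end pieces included; the rail is 12 mm thick along x.
- shelf_edge (a point): Middle of the wire shelf's edge on the robot's side, at its underside: 286 mm above the bench, at x = -104 mm in the station's frame. The shelf is 11 mm thick, 193 mm deep (to x = +89 mm) and 338 mm wide; wires 30 mm apart.
- red_switch: Grey switch box (90 x 75 mm, 121 mm high) with the red-handled lever. Origin: centre of its underside, on the bench, in the station's row (x = 0 in the station's frame, y = +60 or -60 mm), axes parallel to the station's. The lever turns about an axis along y, 125 mm above the origin.
- red_handle (a point): Centre of the red cross-bar handle (46 mm long along y, 14 mm diameter) at the lever's end, 50 mm from the lever's axis.
- red_lever (a joint): Angle of the red lever, rad: 0 leans 0.5 rad (29 degrees) towards the robot (off), 0.5 upright, 1.0 leans 0.5 rad away from the robot, at its stop (fully on). It starts between 0 and 0.12 and stays where it is left; about 1.5 N at the handle moves it.
- grey_switch: The same switch box with the grey-handled lever, not to be used. Stands at the other of the two places.
- grey_handle (a point): Centre of the grey cross-bar handle, same size as the red one.
- grey_lever (a joint): Angle of the grey lever, as for the red one; starts between 0 and 0.12.
- tape_white: Roll of white tape lying flat, diameter 100, 22 mm high; origin: centre of its underside. Bystander.
- tape_green: Roll of green tape lying flat, diameter 90, 20 mm high; origin: centre of its underside. Bystander.
- spray_can: White and red spray can, diameter 60, 190 mm high; origin: centre of its underside. Bystander.
- jar: Amber jar, diameter 60, 80 mm high; origin: centre of its underside. Bystander.
- wrench: Steel wrench lying flat, about 200 mm long along its x. Bystander.
- club_head: Steel golf iron head standing on its sole, 75 x 25 mm, 90 mm high with its neck; origin: centre of its underside. Bystander.
- ball_tray: Black tray with three golf balls, 160 x 110 mm, 48 mm high; origin: centre of its underside. Bystander.
Not all that is in view belongs to the job. Leave any orange look-alike of the rest alone.

How it is judged:
By the outcome, as a careful person would: the job done as asked, in the order asked, and still so for the second after the job is handed in, with the robot touching nothing.
It also fails if it takes over 62 s, if anything falls off the work surface, if the arm or the gripper's body presses on something with over 40 N, if the wrist force passes 120 N, or if a joint passes its speed limit or range.

ROBOT

A 7-joint arm with a two-finger parallel gripper is mounted at the origin on the work surface. World frame = base frame: x ahead of the robot, y to its left, z up, the work surface at z = 0. Lengths are in mm, angles in degrees, forces in N, time in s.
With the tool pointing down it reaches from about 350 to 900 mm from the base axis. Payload 8.1 kg.
Tool frame: the origin (TCP) lies between the finger pads; the fingertips stand 22 mm ahead of it and the grasp point (between the pads) lies 3 mm ahead of it (bot.finger_overhang is the distance from the TCP to the fingertips, in mm); z points along the fingers, y is the line along which they close (so a half turn about z gives the same grasp; the last joint's range is limited). The gripper opens to 85 mm and grips with 20 to 120 N. Pads are 22 mm wide; open, the fingers measure 114 mm over their backs; the gripper's body (76 mm by 85 mm) begins 54 mm behind the grasp point. The pads swing forward as they close: fully open they stand 13 mm farther back than shut.
Start: joints at [68.663, 24.895, 1.432, 90.138, -0.665, 64.973, -4.303], TCP at [166.562, -602.41, 253.323] pointing down, gripper open.
Joint ranges: [-149.89, 149.89], [-25.12, 119.58], [-72.63, 75.52], [4.76, 147.25], [-75.54, 255.54], [6.69, 114.76], [-157.13, 157.13]. Speed limits (degrees/s): [127.2, 127.2, 172.46, 172.46, 180, 180, 180].

INTERFACE

Orientations are given as a 3x3 rotation matrix whose columns are the frame's x, y, z axes.
In Python, from station import bot, status, eyes gives the robot as it stands. Calls block until the motion is done:
- bot.movep(position, orientation): joint-space move of the TCP to a pose.
- bot.servo_line(position, attitude=None, velocity=150): straight line of the TCP; attitude=None keeps the orientation; velocity is the mean speed in mm/s.
- bot.move_joints(angles): joint-space move.
- bot.set_gripper(opening, grip_force=None): finger opening in mm; grip_force is the grip in N (None keeps the last); returns when the fingers have stopped.
- bot.wait(seconds).
- bot.ik(position, orientation): joint angles nearest the present ones, or None.
- status.get_obs(): the state.
- eyes.capture(name): name is "scene" or "top" or "wrist"; returns a dict with "color" (400x640x3 uint8, red, green, blue), "mtx" (3x3 intrinsics, pixels), "position" and "attitude" of the camera in the world; the wrist camera has in their place "mount" (4x4, takes a point from camera to tool coordinates, whose origin is the TCP and whose axes are the flange's). Camera axes: x right, y down, z forward; pixel columns grow to the right and rows downward; lengths in mm; the calibration is good to about 2 mm. A picture is of the moment at which its call begins: read the wrist's pose just before it. There is no depth.
A pose or a line that the arm cannot do raises bot.MotionError and nothing moves.
- bot.job_done(): hands the job in; it is judged then, once.
The state is a dict: "time_s": time; "joint_pos": joint angles; "dq": joint speeds; "joint_efforts": joint torques, N m; "position": TCP position; "ee_rot": TCP orientation; "ft_force": force on the tool from outside, world axes, zero at the start; "moment": the same for the moment, N m; "grip_width": finger opening in mm; "finger_force": force on a finger pad.
Only numpy, scipy, OpenCV 4.12 (cv2) and the standard library are available. Lean on these libraries where they do the work, as an engineer would, in place of code of your own. Each camera call takes 0.05 s, during which the arm holds its last target. There are 200 camera calls.

## Working session

There is one attempt and no reset: what is moved stays moved. The work goes in short steps, each a Python script; the robot and the scene stay as the last script left them, time stands still between calls to the robot, and variables do not carry over. Pictures are saved under pics/ and viewed, at most 10 in all, crops included, and the job is handed in when it is done.

```bash
ls; mkdir -p pics; python3 - <<'E'
from station import bot,status,eyes
import cv2,numpy as np,pickle
d={}
for n in("scene","top","wrist"):
    c=eyes.capture(n); d[n]=c; cv2.imwrite(f"pics/{n}0.png",c["color"][...,::-1])
    print(n,c["mtx"].tolist(),*(np.round(c[k],3).tolist() for k in c if k in("position","attitude","mount")))
pickle.dump(d,open("c0.pkl","wb"))
o=status.get_obs();print(o["time_s"],o["ee_rot"],o["ft_force"])
E
```

```text
pics
scene [[376.270801908797, 0.0, 320.1787024858358], [0.0, 376.270801908797, 198.38109530423324], [0.0, 0.0, 1.0]] [1111.322, -262.663, 1175.657] [[0.276, 0.829, -0.487], [0.961, -0.231, 0.152], [0.014, -0.51, -0.86]]
top [[369.42182150491317, 0.0, 316.41413228806755], [0.0, 369.42182150491317, 195.6196087189693], [0.0, 0.0, 1.0]] [367.317, -51.323, 1343.266] [[-0.019, -0.989, 0.146], [-1.0, 0.018, -0.006], [0.003, -0.146, -0.989]]
wrist [[341.3937984208019, 0.0, 325.7217625466333], [0.0, 341.3937984208019, 200.20754718055923], [0.0, 0.0, 1.0]] [[-0.0, -0.958, -0.287, 73.689], [1.0, -0.0, -0.0, 0.089], [0.0, -0.287, 0.958, -121.398], [0.0, 0.0, 0.0, 1.0]]
0.15 [[ 9.63835018e-01  2.66499325e-01 -4.09379574e-04]
 [ 2.66499623e-01 -9.63834369e-01  1.12301796e-03]
 [-9.52905746e-05 -1.19150354e-03 -9.99999286e-01]] [ 0.01162856  0.0996923  -0.82275431]
```

View pics/scene0.png

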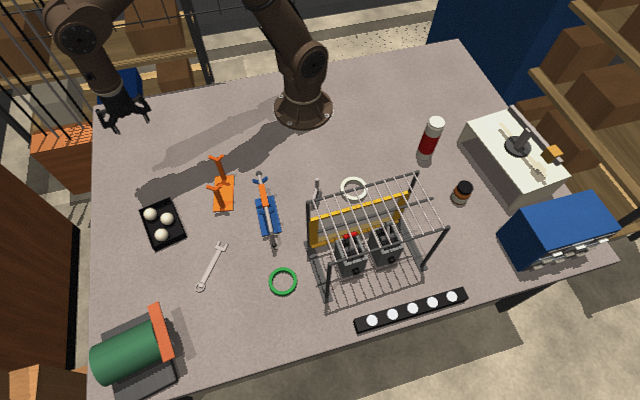

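View pics/top0.png

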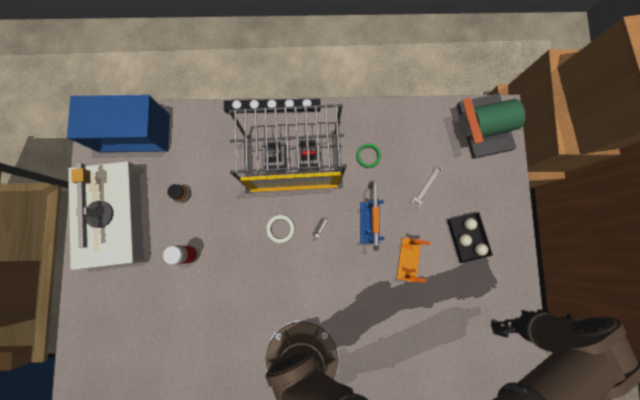

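The scene view shows the guard and shelf around (370,240), with the red lever at about (350,236). The blue rest and rod are at (268,215), and the orange look-alike is at (222,190). In the top view the rod is at cols 374-377, rows 182-247. The yellow rail is at about (292,181) and the red handle at (308,152).

```bash
cat >h.py <<'E'
import numpy as np,cv2
def proj(c,P):
    q=(np.atleast_2d(P)-c["position"])@np.asarray(c["attitude"]); p=q@np.asarray(c["mtx"]).T
    return p[:,:2]/p[:,2:]
def ray(c,uv):
    d=np.asarray(c["attitude"])@np.linalg.inv(c["mtx"])@np.array([uv[0],uv[1],1.]); return np.asarray(c["position"],float),d/np.linalg.norm(d)
def plane(c,uv,z):
    o,d=ray(c,uv); return o+d*(z-o[2])/d[2]
def tri(a,b):
    A=np.zeros((3,3));B=np.zeros(3);
    for o,d in(a,b):
        M=np.eye(3)-np.outer(d,d);A+=M;B+=M@o
    X=np.linalg.solve(A,B); return X,[np.linalg.norm((np.eye(3)-np.outer(d,d))@(X-o)) for o,d in(a,b)]
def mask(c,lo,hi,box=None):
    m=cv2.inRange(cv2.cvtColor(c["color"],cv2.COLOR_RGB2HSV),lo,hi)
    if box: k=np.zeros_like(m);x0,y0,x1,y1=box;k[y0:y1,x0:x1]=1;m*=k
    return m
E
python3 - <<'E'
import pickle,cv2,numpy as np
from h import *
d=pickle.load(open("c0.pkl","rb"));t,s=d["top"],d["scene"]
a=cv2.resize(s["color"][165:305,235:455],None,fx=3.6,fy=3.6,interpolation=cv2.INTER_CUBIC)
b=cv2.resize(t["color"][95:255,225:405],None,fx=3.6,fy=3.6,interpolation=cv2.INTER_CUBIC)
cv2.imwrite("pics/sc.png",a[...,::-1]);cv2.imwrite("pics/tc.png",b[...,::-1])
def rect(c,lo,hi,box):
    m=mask(c,lo,hi,box);p=np.argwhere(m)[:,::-1].astype(np.float32);r=cv2.minAreaRect(p);return len(p),np.round(cv2.boxPoints(r),1).tolist(),np.round(p.mean(0),1).tolist()
Y=((20,150,80),(32,255,255));R=((0,150,80),(6,255,255));O=((5,150,80),(18,255,255));B=((100,120,40),(125,255,255))
print("rail",rect(t,*Y,(225,160,350,200)),rect(s,*Y,(300,180,420,260)))
print("red",rect(t,*R,(290,130,340,170)),rect(s,*R,(330,215,400,260)))
print("sleeve",rect(t,*O,(365,180,385,250)),rect(s,*O,(250,160,285,260)))
print("rest",rect(t,*B,(350,180,390,255)),rect(s,*B,(250,160,290,260)))
E
```

```text
rail (839, [[239.8000030517578, 176.3000030517578], [340.8999938964844, 171.3000030517578], [341.6000061035156, 186.6999969482422], [240.60000610351562, 191.6999969482422]], [291.6000061035156, 180.8000030517578]) (574, [[302.79998779296875, 219.8000030517578], [408.1000061035156, 189.6999969482422], [416.0, 217.60000610351562], [310.79998779296875, 247.60000610351562]], [350.5, 217.6999969482422])
red (40, [[302.0, 151.0], [314.0, 151.0], [314.0, 155.0], [302.0, 155.0]], [307.79998779296875, 152.5]) (53, [[342.29998779296875, 234.5], [355.8999938964844, 230.39999389648438], [357.20001220703125, 234.6999969482422], [343.6000061035156, 238.8000030517578]], [349.6000061035156, 234.8000030517578])
sleeve (151, [[372.0, 207.0], [378.0, 207.0], [378.0, 232.0], [372.0, 232.0]], [375.3999938964844, 219.1999969482422]) (138, [[257.79998779296875, 184.1999969482422], [263.79998779296875, 183.0], [268.3999938964844, 205.89999389648438], [262.3999938964844, 207.10000610351562]], [263.0, 195.10000610351562])
rest (454, [[361.0, 200.0], [382.0, 200.0], [382.0, 242.0], [361.0, 242.0]], [366.5, 222.3000030517578]) (541, [[249.89999389648438, 179.6999969482422], [269.0, 175.60000610351562], [280.8999938964844, 231.39999389648438], [261.79998779296875, 235.5]], [267.3999938964844, 214.10000610351562])
```

View pics/sc.png

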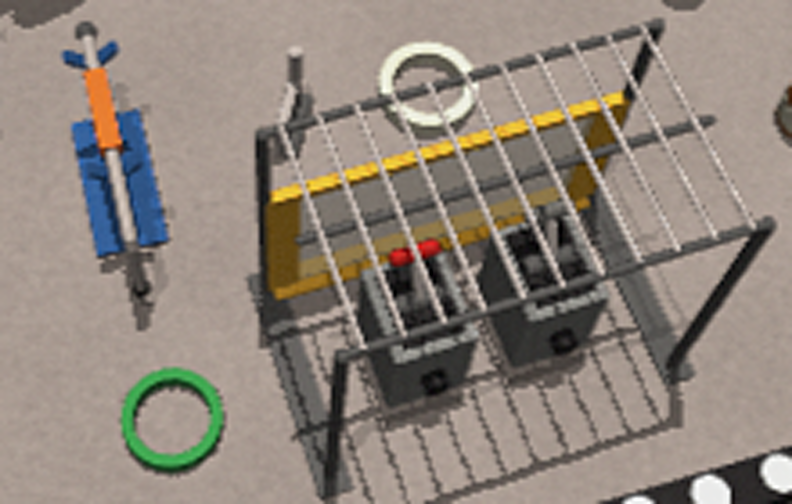

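View pics/tc.png

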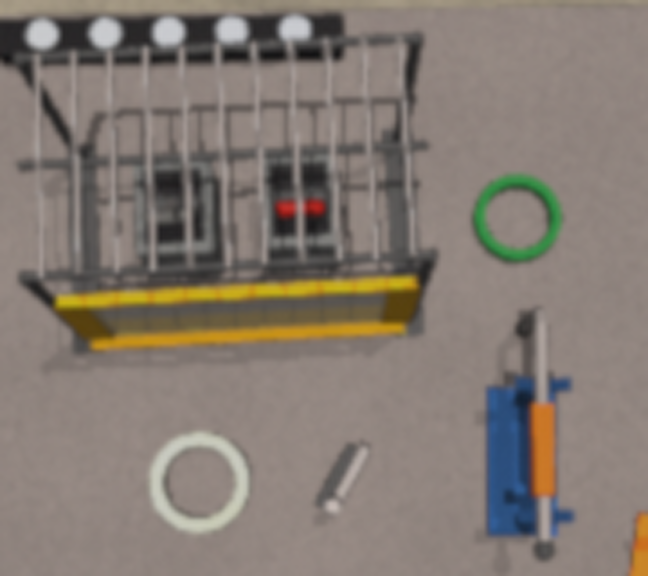

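The crops show the rod's bend pointing away from the robot, at top-crop (540,315), and its tip at scene-crop (140,290). The rail's upper face runs from (57,302) to (418,284) in the top crop, the shelf's front edge from (22,277) to (437,257), and the red lever is the right-hand one.

```bash
python3 - <<'E'
import pickle
from h import *
d=pickle.load(open("c0.pkl","rb"));t,s=d["top"],d["scene"]
T=lambda u,v:(225+u/3.6-.4,95+v/3.6-.4); S=lambda u,v:(235+u/3.6-.4,165+v/3.6-.4)
f=lambda n,x:print(n,np.round(x,1).tolist())
L,R=plane(t,T(57,303),185),plane(t,T(419,286),185);f("rail top",[L,R,(L+R)/2]);print("yaw",np.degrees(np.arctan2(*(( R-L)[[0,1]]*[1,-1]))),np.linalg.norm(L-R))
L,R=plane(s,S(272,197),185),plane(s,S(628,99),185);f("rail scene",[L,R,(L+R)/2]);print(np.linalg.norm(L-R))
L,R=plane(t,T(22,277),291),plane(t,T(437,257),291);f("shelf top",[L,R,(L+R)/2]);print(np.linalg.norm(L-R))
L,R=plane(s,S(262,132),291),plane(s,S(660,24),291);f("shelf scene",[L,R,(L+R)/2]);print(np.linalg.norm(L-R))
f("red",tri(ray(t,T(302,208)),ray(s,S(415,252)))[0])
f("sleeve tri",tri(ray(t,(375.4,219.2)),ray(s,(263,195.1)))[0]);f("sl top145",plane(t,(375.4,219.2),145));f("sl sc",plane(s,(263,195.1),143))
f("bend top",plane(t,T(540,315),138));f("tail top",plane(t,T(544,550),140));f("tail sc",plane(s,S(87,31),138))
f("tip sc",plane(s,S(140,290),35)); f("tip top",plane(t,T(526,323),35))
f("wire/bar",[plane(t,T(x,y),p) for x,y,p in[(330,505,80),(362,448,40),(197,482,22),(517,218,20)]])
# rest base corners in top, posts tips
f("rest base",[plane(t,T(x,y),8) for x,y in[(487,387),(487,535)]])
f("rest vee tips",[plane(t,T(x,y),148) for x,y in[(569,384),(572,516)]])
f("rest base sc",[plane(s,S(x,y),8) for x,y in[(97,255),(167,243),(73,122),(150,110)]])
E
```

```text
rail top [[597.1, 183.2, 185.0], [606.5, -137.9, 185.0], [601.8, 22.7, 185.0]]
yaw 1.6813772299073209 321.25218507731216
rail scene [[611.9, -135.7, 185.0], [602.9, 184.9, 185.0], [607.4, 24.6, 185.0]]
320.64023971941344
shelf top [[597.9, 190.2, 291.0], [608.3, -145.2, 291.0], [603.1, 22.5, 291.0]]
335.6058834447565
shelf scene [[610.0, -142.0, 291.0], [599.0, 189.2, 291.0], [604.5, 23.6, 291.0]]
331.34589614066846
red [684.1, -34.6, 168.9]
sleeve tri [463.4, -251.1, 138.0]
sl top145 [463.1, -248.4, 145.0]
sl sc [466.0, -252.6, 143.0]
bend top [586.9, -252.1, 138.0]
tail top [372.5, -246.4, 140.0]
tail sc [375.5, -248.9, 138.0]
tip sc [595.9, -257.2, 35.0]
tip top [597.8, -254.9, 35.0]
wire/bar [[418.7, -55.5, 80.0], [475.4, -88.1, 40.0], [446.3, 75.6, 22.0], [709.6, -252.5, 20.0]]
rest base [[537.6, -217.0, 8.0], [389.0, -211.6, 8.0]]
rest vee tips [[521.1, -274.1, 148.0], [402.1, -271.4, 148.0]]
rest base sc [[537.7, -288.4, 8.0], [543.3, -222.0, 8.0], [387.8, -282.2, 8.0], [394.7, -205.1, 8.0]]
```

```bash
cat >>h.py <<'E'
from scipy.spatial.transform import Rotation as Ro
def Rrod(yaw,pitch): return Ro.from_euler("ZY",[yaw,-pitch],degrees=True).as_matrix()
FLIP={1:np.diag([1.,-1,-1]),-1:np.diag([-1.,1,-1])}  # tool axes in rod frame; tool x = +-rod x
SX=1
def tool(P,yaw,pitch,sx=None):
    """TCP pose putting the rod origin (3 mm ahead of TCP) at P"""
    R=Rrod(yaw,pitch)@FLIP[sx or SX]; return np.asarray(P)-3*R[:,2],R
# station frame
SO=np.array([704.5,26.0,0]);SYAW=1.7
def sta(x,y,z): return SO+Ro.from_euler("z",SYAW,degrees=True).apply([x,y,z])
def org_from_tip(T,yaw,pitch,loc=(130,0,-100)): return np.asarray(T)-Rrod(yaw,pitch)@np.asarray(loc,float)
def clear(tx,tz,pitch):
    "min clearance in station x-z plane of rod with tip at tx,tz to rail and shelf"
    a=np.radians(pitch);ux=np.array([np.cos(a),np.sin(a)]);uz=np.array([-np.sin(a),np.cos(a)])
    tip=np.array([tx,tz]);b=tip+100*uz;tail=b-220*ux;out=[]
    for x0,x1,z0,z1 in((-106,-94,0,185),(-104,89,286,297)):
        m=1e9
        for p,q,r in((tip,b,6),(b,tail,6),(tip,tip,9)):
            for k in np.linspace(0,1,200):
                w=p+k*(q-p);dx=max(x0-w[0],0,w[0]-x1);dz=max(z0-w[1],0,w[1]-z1);m=min(m,np.hypot(dx,dz)-r)
        out.append(round(m,1))
    return out
E
python3 - <<'E'
from h import *
from station import bot
for p in(25,30,35):
  for w in((-150,215),(-120,213),(-100,207),(-80,195),(-62,172),(-50,168),(-30,167),(10,167)): print(p,w,clear(*w,p))
for sx in(1,-1):
  for n,(P,y,p) in {"look":((464,-250,300),-1.5,0),"grip":((464,-250,135),-1.5,0),"lift":((464,-250,340),-1.5,0),
   "pre":(org_from_tip(sta(-150,-60,215),SYAW,30),SYAW,30),"fin":(org_from_tip(sta(12,-60,167),SYAW,30),SYAW,30)}.items():
    q=bot.ik(*tool(P,y,p,sx)); print(sx,n,np.round(P),None if q is None else np.round(q))
E
```

```text
25 (-150, 215) [np.float64(44.3), np.float64(65.7)]
25 (-120, 213) [np.float64(22.3), np.float64(39.4)]
25 (-100, 207) [np.float64(13.0), np.float64(23.8)]
25 (-80, 195) [np.float64(8.2), np.float64(10.7)]
25 (-62, 172) [np.float64(17.5), np.float64(17.4)]
25 (-50, 168) [np.float64(26.7), np.float64(21.4)]
25 (-30, 167) [np.float64(44.4), np.float64(22.4)]
25 (10, 167) [np.float64(28.7), np.float64(22.4)]
30 (-150, 215) [np.float64(44.3), np.float64(69.3)]
30 (-120, 213) [np.float64(22.3), np.float64(44.4)]
30 (-100, 207) [np.float64(13.0), np.float64(30.0)]
30 (-80, 195) [np.float64(8.2), np.float64(18.7)]
30 (-62, 172) [np.float64(15.2), np.float64(22.5)]
30 (-50, 168) [np.float64(23.6), np.float64(25.4)]
30 (-30, 167) [np.float64(40.4), np.float64(26.4)]
30 (10, 167) [np.float64(20.4), np.float64(26.4)]
35 (-150, 215) [np.float64(44.3), np.float64(72.4)]
35 (-120, 213) [np.float64(22.3), np.float64(49.0)]
35 (-100, 207) [np.float64(13.0), np.float64(36.0)]
35 (-80, 195) [np.float64(8.2), np.float64(26.5)]
35 (-62, 172) [np.float64(12.8), np.float64(29.6)]
35 (-50, 168) [np.float64(20.3), np.float64(30.2)]
35 (-30, 167) [np.float64(35.7), np.float64(31.1)]
35 (10, 167) [np.float64(12.7), np.float64(31.1)]
1 look [ 464 -250  300] [ 29.  14.  -8.  99.   2.  67. -71.]
1 grip [ 464 -250  135] [ 27.  24.  -6. 111.   4.  45. -73.]
1 lift [ 464 -250  340] [ 29.  13.  -8.  95.   2.  72. -71.]
1 pre [394. -43. 237.] [ 52.  -9. -43. 139. -32.  20. -54.]
1 fin [556. -38. 189.] [  11.   12.  -14.  128.   18.   10. -108.]
-1 look [ 464 -250  300] [ 53.  18. -40.  97.  12.  69.  99.]
-1 grip [ 464 -250  135] [ 51.  29. -38. 109.  23.  50.  89.]
-1 lift [ 464 -250  340] [ 53.  17. -40.  93.  11.  74. 100.]
-1 pre [394. -43. 237.] [ 16.  -9. -15. 141. -12.  18. 103.]
-1 fin [556. -38. 189.] [ 30.  15. -36. 127.  42.  14.  50.]
```

```bash
python3 - <<'E'
from h import *
from station import bot,status,eyes
import pickle
bot.set_gripper(80,60)
bot.movep(*tool((464,-250,290),-1.5,0))
o=status.get_obs();c=eyes.capture("wrist")
M=np.eye(4);M[:3,:3]=o["ee_rot"];M[:3,3]=o["position"];W=M@np.asarray(c["mount"])
c["position"]=W[:3,3];c["attitude"]=W[:3,:3];pickle.dump(c,open("w1.pkl","wb"))
cv2.imwrite("pics/w1.png",c["color"][...,::-1]);print(o["time_s"],o["position"],o["joint_pos"],o["ft_force"])
p=np.argwhere(mask(c,(5,150,80),(18,255,255),(200,0,450,400)))[:,::-1].astype(np.float32)
print(cv2.minAreaRect(p),len(p),"pred",proj(c,[(464,-250,145),(594,-253.4,135),(374,-247.6,135),(594,-253,35)]))
E
```

```text
2.075 [ 463.51429788 -251.17404133  292.91737164] [ 29.04601551  14.43609577  -8.0230888   99.83445002   2.21579793
  65.88771348 -71.22502157] [-0.38641583 -0.0465791  -0.303164  ]
((312.83465576171875, 162.0713348388672), (344.773681640625, 109.74464416503906), 40.10091018676758) 5159 pred [[324.38203874 191.36169387]
 [323.85357938  17.18977871]
 [324.69038911 282.85844371]
 [323.96051121  39.43870326]]
```

View pics/w1.png

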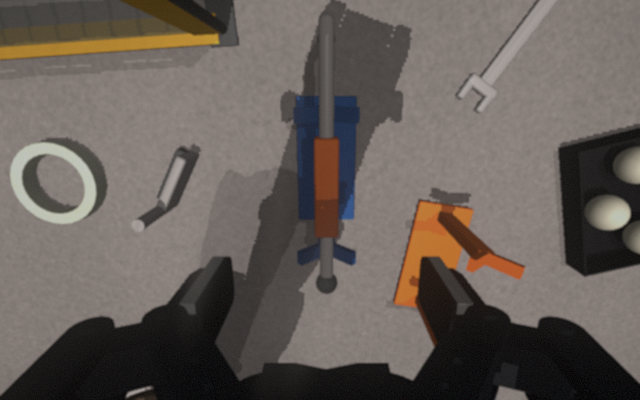

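The wrist view shows the sleeve between (314,139) and (338,236), the rod vertical at col 326, bend at row 20 and tail ball at (326,284). The look-alike's V tips are at about (523,272) and (445,215).

```bash
python3 - <<'E'
from h import *
import pickle
c=pickle.load(open("w1.pkl","rb"))
m=mask(c,(4,120,50),(18,255,255),(300,120,350,250));ys=np.argwhere(m)
for r in(145,160,180,200,230): k=ys[ys[:,0]==r][:,1];print(r,k.min(),k.max())
print("rows",ys[:,0].min(),ys[:,0].max())
f=lambda u,v,z:np.round(plane(c,(u,v),z),1).tolist()
print("sleeve ends",f(326.3,ys[:,0].min(),145),f(326.8,ys[:,0].max()+1,145),"bend",f(326.5,17,141),"tail",f(326.5,284,135))
print("rest base z8",f(297,218,8),f(355,218,8),f(297,97,8),"far post tips z148",f(294,122,148),f(359,122,148))
print("orange tips",f(523,272,148),f(445,215,148))
print("vee near tips",f(299,262,148),f(355,262,148))
E
```

```text
145 314 338
160 314 337
180 314 337
200 315 337
230 315 337
rows 137 236
sleeve ends [507.9, -252.8, 145.0] [423.7, -250.9, 145.0] bend [592.8, -255.3, 141.0] tail [372.8, -249.2, 135.0]
rest base z8 [392.9, -212.8, 8.0] [390.8, -286.0, 8.0] [539.0, -220.5, 8.0] far post tips z148 [520.2, -228.5, 148.0] [518.8, -278.0, 148.0]
orange tips [387.3, -420.5, 148.0] [441.8, -348.9, 148.0]
vee near tips [402.4, -226.3, 148.0] [401.1, -274.5, 148.0]
```

```bash
python3 - <<'E'
from h import *
from station import bot,status,eyes
import pickle
G=(465.5,-251.8,135)
bot.set_gripper(65,60)
bot.servo_line(*tool(G,-1.5,0),velocity=120)
o=status.get_obs();print(o["ft_force"],o["position"])
bot.set_gripper(0,80)
o=status.get_obs();print(o["grip_width"],o["finger_force"],o["ft_force"],o["position"])
bot.servo_line(*tool((465.5,-251.8,200),-1.5,0),velocity=80)
bot.servo_line(*tool((465.5,-251.8,340),-1.5,0),velocity=200)
bot.servo_line(*tool((395,-251.8,340),-1.5,0),velocity=150)
P=org_from_tip(sta(-150,-60,220),SYAW,30)
try: bot.servo_line(*tool(P,SYAW,30),velocity=130)
except bot.MotionError as e: print(e)
bot.wait(.3)
o=status.get_obs();print(o["time_s"],o["joint_pos"],o["ft_force"],o["grip_width"],o["position"])
d={}
for n in("scene","top","wrist"):
    c=eyes.capture(n); d[n]=c
    if n=="wrist":
        M=np.eye(4);M[:3,:3]=o["ee_rot"];M[:3,3]=o["position"];W=M@np.asarray(c["mount"]);c["position"]=W[:3,3];c["attitude"]=W[:3,:3]
pickle.dump(d,open("c2.pkl","wb"))
a=d["scene"]["color"][150:290,240:460];a=cv2.resize(a,None,fx=2.9,fy=2.9,interpolation=cv2.INTER_CUBIC)
b=d["wrist"]["color"]; cv2.imwrite("pics/s2.png",a[...,::-1]);cv2.imwrite("pics/w2.png",b[...,::-1])
# predicted tip
R=o["ee_rot"]@FLIP[1];org=o["position"]+3*o["ee_rot"][:,2];tip=org+R@np.array([130,0,-100]);bend=org+R@np.array([130,0,0])
print("tip",tip,"bend",bend); 
for n in d: print(n,proj(d[n],[tip,bend,org]).round(1).tolist())
E
```

```text
[-0.71000474 -0.46807248  0.08382735] [ 465.9087286  -251.9527514   138.61548443]
18.90947487029814 77.9886782169342 [-0.81344554  1.28770171  5.56134497] [ 465.73290393 -251.61810397  138.41984687]
9.0 [ 23.67427684  -9.49821314 -20.56079947 140.04954757 -16.34092113
  19.56662914 -71.84027474] [ 0.05594473 -0.14688723 -2.48223858] 18.623919086484257 [392.43556802 -43.42987714 244.26209415]
tip [556.44902829 -38.60873575 220.0682634 ] bend [506.46716587 -40.0823747  306.66873578]
scene [[336.5, 190.3], [332.3, 160.1], [320.0, 144.8]]
top [[310.0, 188.2], [310.4, 200.6], [312.5, 241.1]]
wrist [[325.7, -2.6], [325.7, -96.3], [325.9, 286.2]]
```

View pics/s2.png

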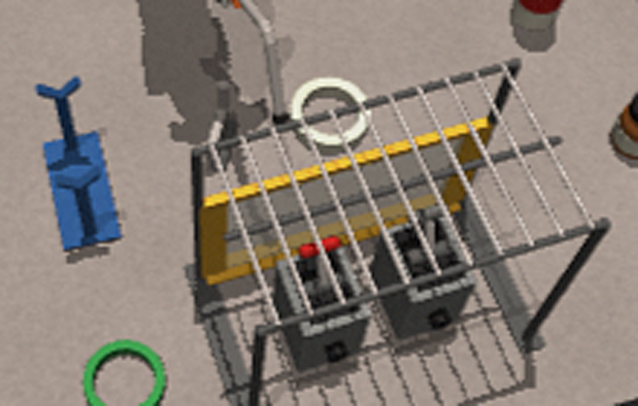

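View pics/w2.png

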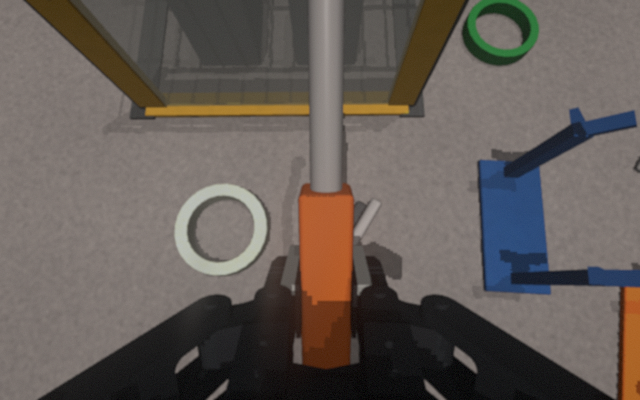

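Tip is at scene (337,191) and matches the prediction within a pixel, so the rod sits true in the hand. Going over the guard next.

```bash
cat >>h.py <<'E'
def go(bot,status,x,z,v=80,pitch=30,y=-60):
    bot.servo_line(*tool(org_from_tip(sta(x,y,z),SYAW,pitch),SYAW,pitch),velocity=v)
    o=status.get_obs();print((x,z),clear(x,z,pitch),"t%.1f"%o["time_s"],"F",np.round(o["ft_force"],1),"q6 %.1f"%o["joint_pos"][5]);return o
E
python3 - <<'E'
from h import *
from station import bot,status,eyes
import pickle
for x,z in((-120,218),(-100,212),(-80,200),(-62,176),(-50,168)):
    o=go(bot,status,x,z)
    if np.linalg.norm(o["ft_force"]-[0,0,-2.5])>4: print("stop");break
d={n:eyes.capture(n) for n in("scene","top")};pickle.dump(d,open("c3.pkl","wb"))
a=cv2.resize(d["scene"]["color"][185:270,300:420],None,fx=3.3,fy=3.3,interpolation=cv2.INTER_CUBIC)
b=cv2.resize(d["top"]["color"][110:200,250:370],None,fx=3.3,fy=3.3,interpolation=cv2.INTER_CUBIC)
h=min(len(a),len(b));cv2.imwrite("pics/s3.png",np.hstack([a[:h],b[:h]])[...,::-1])
R=o["ee_rot"]@FLIP[1];org=o["position"]+3*o["ee_rot"][:,2];tip=org+R@np.array([130,0,-100])
p=proj(d["scene"],tip)[0];q=proj(d["top"],tip)[0];print(tip,(p-[300,185])*3.3,(q-[250,110])*3.3+[396,0])
E
```

```text
(-120, 218) [np.float64(26.8), np.float64(41.9)] t9.7 F [-0.5  0.5 -2.1] q6 18.1
(-100, 212) [np.float64(18.0), np.float64(27.5)] t10.1 F [-0.5  0.1 -1.8] q6 16.5
(-80, 200) [np.float64(11.5), np.float64(16.2)] t10.5 F [-0.7 -0.2 -2.8] q6 14.1
(-62, 176) [np.float64(17.2), np.float64(18.7)] t11.1 F [ 0.  -0.5 -1.7] q6 10.0
(-50, 168) [np.float64(23.6), np.float64(25.4)] t11.4 F [-0.2  0.4 -3. ] q6 8.9
[656.0037144  -35.33156893 168.22030226] [153.58148153 136.98041082] [589.91113013 167.57788226]
```

View pics/s3.png

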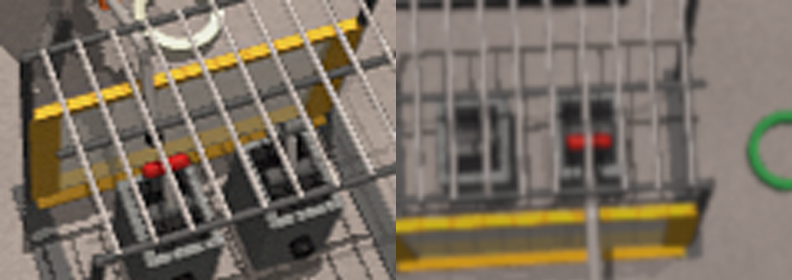

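Tip stands behind the guard and before the red handle, in line with it (handle at about (166,165) left, (588,141) right). Now push in small steps until the force shows the stop.

```bash
python3 - <<'E'
from h import *
from station import bot,status,eyes
import pickle
b=status.get_obs()["ft_force"]
try:
  for x,z in [(-40,168),(-25,169),(-12,170),(-4,169)]+[(x,168) for x in range(0,22,2)]:
    o=go(bot,status,x,z,50 if x<-4 else 20)
    f=o["ft_force"]-b
    if x>=0: bot.wait(.15); f=status.get_obs()["ft_force"]-b; print(np.round(f,1))
    if -f[0]>6: print("stop",f);break
except bot.MotionError as e: print(e,status.get_obs()["joint_pos"])
d={n:eyes.capture(n) for n in("scene","top")};pickle.dump(d,open("c4.pkl","wb"))
o=status.get_obs();print(o["position"])
for n,bx in(("top",(290,120,340,170)),("scene",(330,215,400,265))):
    p=np.argwhere(mask(d[n],(0,150,80),(6,255,255),bx))[:,::-1];print(n,len(p),p.mean(0))
pr=lambda n,a:proj(d[n],sta(50*np.sin(a-.5),-60,125+50*np.cos(a-.5)))[0].round(1)
print([(n,a,pr(n,a)) for n in d for a in(0,.8,.9,1.)])
E
```

```text
(-40, 168) [np.float64(32.3), np.float64(25.4)] t11.8 F [-0.   0.7 -2.5] q6 9.1
(-25, 169) [np.float64(39.6), np.float64(24.4)] t12.3 F [ 0.5  0.4 -2.5] q6 9.7
(-12, 170) [np.float64(34.0), np.float64(23.4)] t12.7 F [ 0.5 -0.7 -3.5] q6 10.3
(-4, 169) [np.float64(29.1), np.float64(24.4)] t13.2 F [ 0.5  0.3 -2.6] q6 10.4
(0, 168) [np.float64(26.3), np.float64(25.4)] t13.6 F [-0.3 -0.2 -2.3] q6 10.4
[0.8 0.4 0.6]
(2, 168) [np.float64(25.3), np.float64(25.4)] t14.0 F [-1.1 -0.3 -2.5] q6 10.5
[-0.8  0.2  0.5]
(4, 168) [np.float64(24.3), np.float64(25.4)] t14.4 F [-0.6 -0.1 -2.8] q6 10.6
[-0.4  0.5  1. ]
(6, 168) [np.float64(23.3), np.float64(25.4)] t14.8 F [-0.2 -0.4 -2.5] q6 10.6
[-0.4  0.1  0.9]
(8, 168) [np.float64(22.3), np.float64(25.4)] t15.2 F [-0.3 -0.4 -2.8] q6 10.7
[ 0.1 -0.5  1.1]
(10, 168) [np.float64(21.3), np.float64(25.4)] t15.6 F [-1.9 -0.3 -2.7] q6 10.8
[-1.2  0.5  0.4]
(12, 168) [np.float64(20.3), np.float64(25.4)] t16.0 F [-10.    0.7  -0.1] q6 11.0
[-10.7   0.7   4.1]
stop [-10.74397874   0.68020049   4.09950894]
[552.4671963  -38.67719452 191.13017681]
top 24 [307.625 139.5  ]
scene 54 [355.2037037  248.87037037]
[('scene', 0, array([349.5, 234.1])), ('scene', 0.8, array([354.2, 245.1])), ('scene', 0.9, array([354.7, 246.8])), ('scene', 1.0, array([355.2, 248.5])), ('top', 0, array([308.4, 152.9])), ('top', 0.8, array([307.9, 141.1])), ('top', 0.9, array([307.8, 139.9])), ('top', 1.0, array([307.8, 138.7]))]
```

Force jumped to 10.7 N at the stop, and the handle pixels (355.2,248.9) match an angle of 1.0. Retracting along the same path, then back over the rest.

```bash
python3 - <<'E'
from h import *
from station import bot,status,eyes
import pickle
for x,z,v in((0,168,50),(-50,168,90),(-62,176,80),(-80,200,80),(-100,212,80),(-120,218,80),(-150,220,100)):
    o=go(bot,status,x,z,v)
bot.wait(.3);o=status.get_obs();s=eyes.capture("scene")
R=o["ee_rot"]@FLIP[1];org=o["position"]+3*o["ee_rot"][:,2]
L=np.array([(130,0,-100),(130,0,0)]);print("pred",proj(s,org+L@R.T))
p=np.argwhere(mask(s,(0,150,80),(6,255,255),(330,215,400,265)))[:,::-1];print("red",len(p),p.mean(0))
bot.servo_line(*tool((395,-251.8,340),-1.5,0),velocity=130)
bot.servo_line(*tool((465.5,-251.8,340),-1.5,0),velocity=150)
bot.servo_line(*tool((465.5,-251.8,175),-1.5,0),velocity=150)
bot.wait(.3);o=status.get_obs();print(o["time_s"],o["position"],o["grip_width"],o["ft_force"])
s2=eyes.capture("scene")
R=o["ee_rot"]@FLIP[1];org=o["position"]+3*o["ee_rot"][:,2];print("pred2",(proj(s2,org+L@R.T)-[230,170])*5)
a=cv2.resize(s["color"][145:205,300:360],None,fx=6,fy=6,interpolation=cv2.INTER_CUBIC)
b=cv2.resize(s2["color"][170:260,230:300],None,fx=5,fy=5,interpolation=cv2.INTER_CUBIC)
w=np.zeros((450,720,3),np.uint8);w[:360,:360]=a;w[:450,365:715]=b;cv2.imwrite("pics/s5.png",w[...,::-1])
E
```

```text
(0, 168) [np.float64(26.3), np.float64(25.4)] t16.6 F [ 0.8  0.7 -2.1] q6 10.4
(-50, 168) [np.float64(23.6), np.float64(25.4)] t17.4 F [ 0.1  0.4 -2.6] q6 8.8
(-62, 176) [np.float64(17.2), np.float64(18.7)] t17.7 F [ 0.3 -0.5 -3.5] q6 10.0
(-80, 200) [np.float64(11.5), np.float64(16.2)] t18.2 F [-0.1  0.1 -2.7] q6 14.0
(-100, 212) [np.float64(18.0), np.float64(27.5)] t18.6 F [-0.4 -0.7 -2.2] q6 16.4
(-120, 218) [np.float64(26.8), np.float64(41.9)] t19.1 F [ 0.   0.4 -2.1] q6 18.1
(-150, 220) [np.float64(47.2), np.float64(66.8)] t19.5 F [ 1.  -0.4 -3. ] q6 19.8
pred [[336.55840578 190.36176336]
 [332.41153238 160.17554824]]
red 55 [355.29090909 248.8       ]
23.95 [ 465.67295089 -251.89493945  178.38360897] 18.723851757893296 [ 0.48259542  0.54199409 -3.15043941]
pred2 [[214.29968364 349.20460843]
 [198.39253086 278.88806212]]
```

View pics/s5.png

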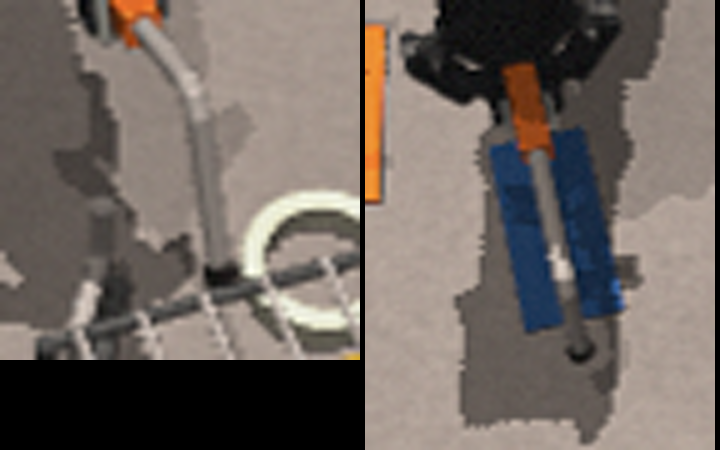

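Tip is at (215,350) in the right crop against a predicted (214,349), so the rod has not slipped. Lowering it into the V's.

```bash
python3 - <<'E'
from h import *
from station import bot,status,eyes
f0=status.get_obs()["ft_force"]
for z in(150,141,138,136.5,135.5,134.7):
    bot.servo_line(*tool((465.5,-251.8,z),-1.5,0),velocity=40)
    o=status.get_obs();f=o["ft_force"]-f0;print(z,np.round(f,1),o["position"].round(1))
    if f[2]>3: break
bot.set_gripper(30,40);bot.wait(.2);bot.set_gripper(65)
bot.servo_line(*tool((465.5,-251.8,290),-1.5,0),velocity=120)
bot.wait(.5);o=status.get_obs();print(o["time_s"],o["ft_force"])
M=np.eye(4);M[:3,:3]=o["ee_rot"];M[:3,3]=o["position"]
c=eyes.capture("wrist");W=M@np.asarray(c["mount"]);c["position"]=W[:3,3];c["attitude"]=W[:3,:3]
ys=np.argwhere(mask(c,(4,120,50),(18,255,255),(300,120,350,250)));print("sleeve rows",ys[:,0].min(),ys[:,0].max(),"cols",ys[:,1].min(),ys[:,1].max())
s=eyes.capture("scene");p=np.argwhere(mask(s,(0,150,80),(6,255,255),(330,215,400,265)))[:,::-1];print("red",p.mean(0))
a=c["color"][0:400,200:480];b=cv2.resize(s["color"][165:265,235:335],None,fx=4,fy=4,interpolation=cv2.INTER_CUBIC)
cv2.imwrite("pics/end.png",np.hstack([a,b])[...,::-1])
E
```

```text
150 [-1.4 -0.1 -1.3] [ 465.6 -251.8  153. ]
141 [-0.   0.2  0.2] [ 465.3 -251.7  143.7]
138 [ 0.5 -0.3 -0.9] [ 465.4 -251.8  140.9]
136.5 [-0.1 -0.1  0.8] [ 465.5 -251.8  139.5]
135.5 [-0.3  1.1  1.3] [ 465.7 -251.7  138.6]
134.7 [-2.5  2.3  8.5] [ 465.7 -251.7  138.4]
28.9917 [-0.49728541 -0.88016144 -0.02603246]
sleeve rows 139 239 cols 314 337
red [355.30909091 248.70909091]
```

View pics/end.png

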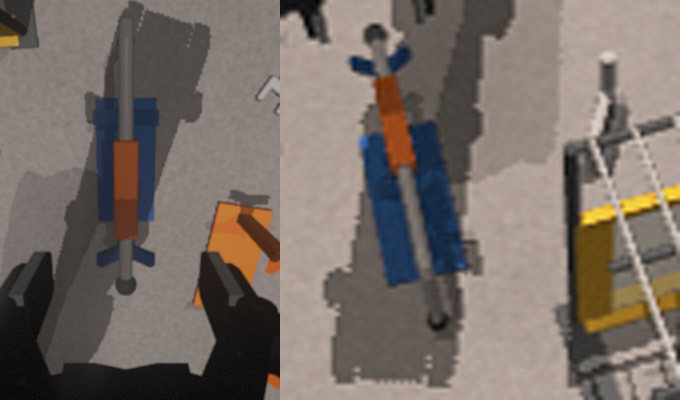

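The rod lies in both V's as it did before: sleeve at col 326, rows 139-239, leg hanging to the tip at (437,322) in the right crop. The red lever is still at its stop.

```bash
python3 -c "
from station import bot
print(bot.job_done())"
```

```text
the job is handed in; nothing more can be done
None
```

The red lever is pushed over to its stop, the rod is back on its rest with its leg hanging down, and the job was handed in at about 29 s of the 62 s; no verdict came back.

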